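Feel a spindle's end float and leave it at mid-float

ROBOT

A 6-joint arm with a two-finger parallel gripper is mounted at the origin on the work surface; the furniture and walls round the work are solid. World frame = base frame: x ahead of the robot, y to its left, z up, the work surface at z = 0. Lengths are in mm, angles in degrees, forces in N, time in s.
With the tool pointing down it reaches from about 300 to 850 mm from the base axis. Payload 4.2 kg.
Tool frame: the origin (TCP) lies on the centre line of the jaws, within the pads' length; the fingertips stand 11 mm ahead of it and the grasp point (between the pads) lies 8 mm behind it; z points along the fingers, y is the line along which they close (so a half turn about z gives the same grasp; the last joint's range is limited). The gripper opens to 91 mm and grips with 3 to 60 N. Pads are 32 mm wide; open, the fingers measure 118 mm over their backs; the gripper's body (76 mm by 178 mm) begins 60 mm behind the grasp point.
Start: joints at [63.598, 18.312, 89.639, -0, 72.044, -1.146], TCP at [245.335, 520.051, 224.976] pointing down, gripper open.
Joint ranges: [-177.97, 177.97], [-48.28, 115.42], [12.27, 149.76], [-77.06, 257.06], [2.81, 150.46], [-146.56, 146.56]. Speed limits (degrees/s): [147.25, 147.25, 180, 180, 180, 180].

INTERFACE

Orientations are given as [roll, pitch, yaw] about the fixed x, y, z axes, in that order (R = Rz(yaw) Ry(pitch) Rx(roll)).
In Python, from workcell import env, grab_frame, camera_model, models gives the robot as it stands.
- The arm moves only by the shell command python3 -m crank 'ROWS' [FORCE]. ROWS is text: rows parted by semicolons, each of 7 numbers parted by spaces: the closure, from -1 (fully open) to 1 (shut), so that 0 is half open, then the shift along the tool's x, y, z in mm, then the turn, a rotation vector about the tool's x, y, z in degrees. A call has 1 to 10 rows; each row shifts and turns the commanded pose from where the row before left it, along the tool's axes as they then stand; what a row does not reach is not made up. A row lasts 1/8 s, in which the tool goes at most 62.5 mm and 10.7 degrees, less where a joint would pass 70% of its speed; a pose out of reach is approached as far as the arm can. A call is refused whole if a number of a shift passes 62.5 or a number of a turn 10.7, either way. A call with a gripper value outside its range is refused whole. The fingers move at their own pace and stop on an object; FORCE is the grip in N (left out, the last holds). Time passes only in rows, so rows that do not move let the fingers close. It gives the time, the measured TCP pose, the force, the opening and the grip force at its end, in the units of the state.
- env.state(): the state, without advancing time (a new reading comes with each control period).
- grab_frame(name): name is "scene" or "side" or "wrist"; returns the picture (480x640x3 uint8, blue, green, red); there is no depth.
- camera_model(name): a dict with "K" (3x3 intrinsics, pixels), "R" (3x3) and "t" (3): a world point X has camera coordinates R X + t; the wrist camera has in their place "mount" (4x4, takes a point from camera to tool coordinates, whose origin is the TCP and whose axes are the flange's). Camera axes: x right, y down, z forward; pixel columns grow to the right and rows downward; lengths in mm; the calibration is good to about 2 mm. A picture is of the moment at which its call begins: read the wrist's pose just before it. camera_model takes no time and is no camera call.
- env.job_done(): hands the job in; it is judged then, once.
Trained networks look in the newest picture that a camera, given by its name, has taken for a name from the list of things; names that differ only in an ending like _2 or _b are one class to them, and where a whole thing is asked for, a point or a joint stands for the part that bears it (a point fixed in the world has none). Each returns a list of dicts, best first, with "p" (0 to 1); they miss things now and then, are a little off and sometimes report something else, mostly with a low value. They report only what shows in the picture. A call takes as long as a camera call. They do not tell look-alikes from the thing itself.
- models.search_frame(name, camera): "point" ([x, y, z] in mm, in world coordinates, good to about 4 mm: the middle of the surface that is visible of it).
The state is a dict: "time_s": time; "qpos": joint angles; "qvel": joint speeds; "effort": joint torques, N m; "ee_pos": TCP position; "ee_rot": TCP orientation; "force": force on the tool from outside, world axes, zero at the start; "torque": the same for the moment, N m; "gripper_width": finger opening in mm; "gripper_force": force on a finger pad.
Only numpy, scipy, OpenCV 4.12 (cv2) and the standard library are available. Lean on these libraries where they do the work, as an engineer would, in place of code of your own. Each camera call takes 0.05 s, during which the arm holds its last target. There are 200 camera calls.

TASK

Feel the end float of the spindle in the grey bearing head: using the steel disc on its end, first push the spindle in until it bears lightly against its inner stop, then pull it out until it bears lightly against its outer stop, holding it there for about half a second each time and never loading a stop with more than 30 N. Then set the spindle to the middle of the travel you felt, so that it is ready for coupling, and let go of it, leaving the other things on the counter where they are.

Things in the scene. Friction and masses are not known exactly. Their poses are not given: they have to be found in the camera images.
- spindle_head: Grey cast bearing head bolted to the counter (cannot move): foot plate 100 mm (its x) by 150 mm (its y), with a lying barrel 76 mm in diameter and 110 mm long (local y -55 to +55 mm); a small brass oiler on top reaches 141 mm above the counter. Origin: centre of the foot's underside, z up. The spindle runs level along its y axis, 90 mm above the counter; the disc is at the -y end.
- spindle: Steel spindle with a plain steel disc, 80 mm in diameter and 14 mm thick, on its outer end. Origin: centre of the disc, 90 mm above the counter. It slides along its y axis (same as the head's) and does not turn: +y is pushed in (towards the barrel), -y is pulled out. It slides with a drag of about 2.5 N and stays where it is left. Nothing stands on the disc's -y face but a flat boss 2.5 mm high.
- disc_top (a point): Topmost point of the disc's rim, half-way through its 14 mm thickness, 130 mm above the counter and 40 mm above the shaft's axis; moves with the spindle. The disc can be pinched here from above across its thickness (along the spindle's y); the shaft below, 14 mm in diameter, reaches up to 97 mm above the counter on the disc's +y side.
- barrel_mouth (a point): Centre of the barrel's outer end face, where the spindle enters it, 53 to 83 mm from the disc. Both stops are hidden inside: the float between them is about 9 to 18 mm, and neither its size nor its place along the axis can be seen; both differ from time to time, and the spindle starts anywhere in the float. The two stops give alike, by a few tenths of a millimetre under load.
- oil_can: Bystander: red oil can with a long spout, 64 mm across, 140 mm high, loose; origin at the centre of its underside.
- tape_roll: Bystander: brown tape roll lying flat, 74 mm across, 25 mm high, loose; origin at the centre of its underside.
- hex_nut: Bystander: big hexagon nut, 35 mm across, 16 mm high, loose; origin at the centre of its underside.
- padlock: Bystander: brass padlock lying flat, 59 x 38 x 13 mm, loose; origin at the centre of its underside.
- screwdriver: Bystander: screwdriver with a yellow handle, 186 mm long, 28 mm high, loose; origin at the centre of its underside.
Not all that is in view belongs to the job. There is more than one size of the spindle_head; the job needs the larger.

How it is judged (in metres and radians):
On the way, in this order (a step that is already met when the one before it is completed fails the run):
1. the spindle is pushed in and bears against its inner stop with more than 2 N (contact force between collar and stop_in above 2 N), for 0.2 s.
2. the spindle is pulled out and bears against its outer stop with more than 2 N (contact force between collar and stop_out above 2 N), for 0.2 s.
At the end, for the whole second after the job is handed in: the spindle stays, let go of, within 2 mm of the middle of its end float (distance between collar and mid_mark below 0.002 m); the robot touches nothing.
It fails at once if a stop is loaded with more than 30 N (contact force between collar and stop_in above 30 N or contact force between collar and stop_out above 30 N).
It fails at once if a bystander is moved more than 20 mm (distance of any of oil_can, tape_roll, hex_nut, padlock, screwdriver from where it was at the start of the episode above 0.02 m).
It also fails if it takes over 40 s, if anything falls off the work surface, if the arm or the gripper's body presses on something with over 40 N, if the wrist force passes 120 N, or if a joint passes its speed limit or range.

## Working session

There is one attempt and no reset: what is moved stays moved. The work goes in short steps, Python scripts to look and compute and a shell command to move; the robot and the scene stay as the last step left them, time stands still between calls to the robot, and variables do not carry over. Pictures are saved under pics/ and viewed, at most 10 in all, crops included, and the job is handed in when it is done.

```bash
mkdir -p pics
python3 - <<'E'
from workcell import env, grab_frame, camera_model, models
import cv2
for c in ["scene","side"]:
    cv2.imwrite(f"pics/{c}0.png",grab_frame(c))
    for n in ["spindle_head","spindle","disc_top","barrel_mouth","oil_can","tape_roll","hex_nut","padlock","screwdriver"]:
        print(c,n,[([round(float(v)) for v in d["point"]],round(float(d["p"]),2)) for d in models.search_frame(n,c)[:3]])
s=env.state();print(s["time_s"],s["ee_pos"],s["ee_rot"],s["force"],s["gripper_width"])
E
```

```text
scene spindle_head [([442, 139, 81], 0.69), ([389, 373, 57], 0.64)]
scene spindle [([418, 298, 72], 0.84), ([489, 61, 96], 0.56)]
scene disc_top [([416, 301, 70], 0.77), ([490, 61, 102], 0.69)]
scene barrel_mouth [([390, 369, 53], 0.88), ([442, 142, 79], 0.65)]
scene oil_can [([453, -227, 56], 0.7)]
scene tape_roll [([405, -123, 25], 0.73), ([361, -223, 19], 0.72)]
scene hex_nut [([376, 53, 19], 0.53)]
scene padlock [([367, -52, 12], 0.62)]
scene screwdriver [([361, -224, 17], 0.74)]
side spindle_head [([404, 404, 71], 0.92), ([462, 179, 95], 0.7)]
side spindle [([508, 64, 97], 0.96), ([421, 310, 69], 0.85), ([461, 180, 98], 0.29)]
side disc_top [([510, 65, 100], 0.7)]
side barrel_mouth [([460, 183, 92], 0.62), ([405, 404, 69], 0.62)]
side oil_can [([454, -218, 58], 0.83)]
side tape_roll [([424, -139, 28], 0.59)]
side hex_nut []
side padlock []
side screwdriver [([375, -253, 18], 0.39)]
1.0 [245.33383757 520.06651915 224.99013494] [ 1.79991759e+02 -3.02635503e-05  1.54745284e+02] [ 0.07767365 -0.47868153 -0.34048865] 91.33996385470215
```

View pics/scene0.png

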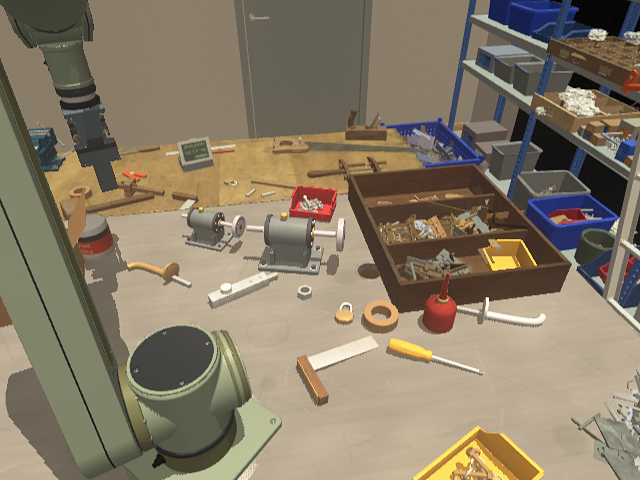

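View pics/side0.png

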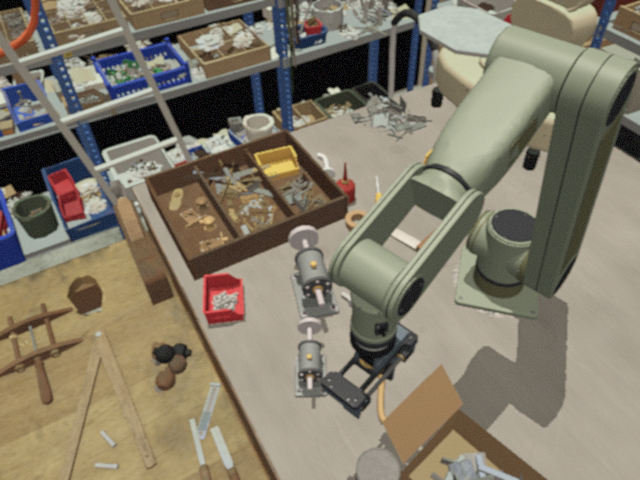

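The scene image shows the larger head near (290,240) with its disc at (341,235), and the smaller one at (208,225). The compartment box starts just right of the disc, at about (355,200). I'll go above the larger head for a close look.

```bash
python3 -m crank '-1 -45 -35 -13 0 0 0;-1 -45 -35 -13 0 0 0;-1 -45 -35 -13 0 0 0;-1 -45 -35 -13 0 0 0;-1 -45 -35 -13 0 0 0;-1 -45 -35 -13 0 0 0;-1 -45 -35 -13 0 0 0;-1 -45 -35 -13 0 0 0'; python3 -m crank '0 0 0 0 0 0 -10;0 0 0 0 0 0 -10;0 0 0 0 0 0 -10;0 0 0 0 0 0 -10;0 0 0 0 0 0 -10;0 0 0 0 0 0 0;0 0 0 0 0 0 0'
python3 - <<'E'
from workcell import env, grab_frame, camera_model, models
import cv2
s=env.state();print(s["time_s"],s["ee_pos"],s["ee_rot"],s["gripper_width"],s["qpos"])
cv2.imwrite("pics/w1.png",grab_frame("wrist"));print(camera_model("wrist"))
for n in ["spindle_head","spindle","disc_top","barrel_mouth"]:
    print(n,[([round(float(v)) for v in d["point"]],round(float(d["p"]),2)) for d in models.search_frame(n,"wrist")[:3]])
E
```

```text
time_s: 2.0
ee_pos: [452.0, 111.5, 329.7]
ee_rot: [180.0, 0.0, 154.7]
force: [1.4, 0.7, -0.3]
gripper_width: 91.3
gripper_force: 0.0
time_s: 2.88
ee_pos: [451.4, 113.2, 329.0]
ee_rot: [180.0, 0.0, -155.4]
force: [0.8, -0.3, -0.6]
gripper_width: 45.5
gripper_force: 0.0
2.875 [451.42166677 113.21369818 328.96296174] [ 1.79995844e+02  5.36686711e-03 -1.55395054e+02] 45.500087388349705 [ 1.26595090e+01  5.27796457e+00  9.17407549e+01  5.21620263e-03
  8.29768902e+01 -1.01946074e+02]
{'K': array([[348.13098763,   0.        , 311.84993432],
       [  0.        , 348.13098763, 242.69816502],
       [  0.        ,   0.        ,   1.        ]]), 'mount': array([[ 7.68997240e-04, -9.54494465e-01, -2.98227640e-01,
         8.56400576e+01],
       [ 9.99999381e-01,  4.94298026e-04,  9.96527466e-04,
        -4.55287822e-01],
       [-8.03766617e-04, -2.98228222e-01,  9.54494254e-01,
        -1.60635800e+02],
       [ 0.00000000e+00,  0.00000000e+00,  0.00000000e+00,
         1.00000000e+00]])}
spindle_head [([402, 361, 78], 0.94), ([452, 143, 108], 0.81)]
spindle [([500, 67, 90], 0.86), ([422, 297, 74], 0.66)]
disc_top [([420, 304, 70], 0.96), ([496, 64, 95], 0.74), ([453, 141, 108], 0.72)]
barrel_mouth [([455, 141, 110], 0.76), ([398, 360, 71], 0.68)]
```

View pics/w1.png

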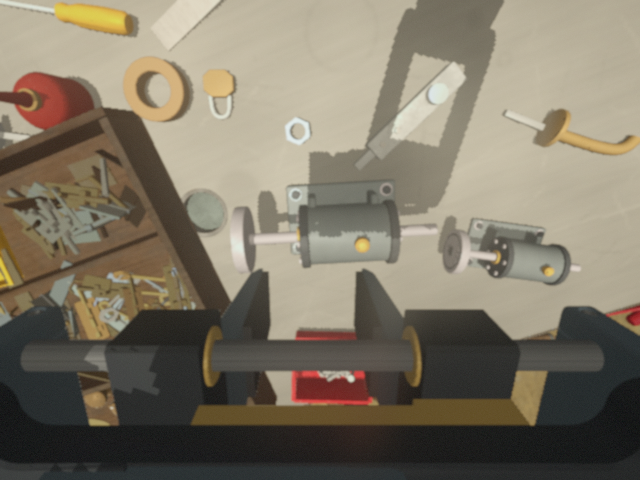

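The wrist image shows the larger head's spindle running almost level, with the disc at about (242,239), the shaft tail at (437,229) and the barrel at (350,233). The box edge runs from (105,110) to (225,300), clear of the disc on its left.

```bash
cat > h.py <<'E'
from workcell import env, grab_frame, camera_model, models
import cv2, numpy as np
from scipy.spatial.transform import Rotation as Ro
def pose():
    s=env.state(); return Ro.from_euler("xyz",s["ee_rot"],degrees=True).as_matrix(),np.array(s["ee_pos"])
m=camera_model("wrist")
def bp(P,uv,z):
    R,t=P; M=m["mount"]; d=R@M[:3,:3]@np.linalg.inv(m["K"])@[*uv,1]; c=R@M[:3,3]+t
    return c+d*(z-c[2])/d[2]
def proj(P,X):
    R,t=P; M=m["mount"]; q=M[:3,:3].T@(R.T@(X-t)-M[:3,3]); q=m["K"]@q; return q[:2]/q[2]
E
python3 - <<'E'
from h import *
P=pose(); print(P[0]@m["mount"][:3,3]+P[1])
a=bp(P,(256,240),90);b=bp(P,(436,229.5),90);print(a,b,np.degrees(np.arctan2(*(b-a)[1::-1])))
for e in [(300,204),(399,201)]: print(bp(P,e,90))
print("foot corners",[bp(P,e,12).round() for e in [(287,184),(395,180)]])
for z in (0,30,60,90): print(z,[bp(P,e,z).round() for e in [(105,112),(215,265),(228,305)]])
I=cv2.imread("pics/w1.png")[170:310,180:460];cv2.imwrite("pics/w1c.png",cv2.resize(I,None,fx=2.8,fy=2.8,interpolation=2))
E
```

```text
[373.84794591  76.98688028 489.58169679]
[512.08347539  67.31101434  90.        ] [410.45399312 256.75015939  90.        ] 118.21247325454634
[450.10542788  97.34332671  90.        ]
[398.86046607 200.14579485  90.        ]
foot corners [array([447.,  74.,  12.]), array([381., 205.,  12.])]
0 [array([ 463., -182.,   -0.]), array([605.,  24.,   0.]), array([660.,  65.,   0.])]
30 [array([ 457., -166.,   30.]), array([591.,  27.,  30.]), array([642.,  66.,  30.])]
60 [array([ 452., -150.,   60.]), array([577.,  30.,  60.]), array([625.,  67.,  60.])]
90 [array([ 446., -134.,   90.]), array([563.,  34.,  90.]), array([607.,  67.,  90.])]
```

View pics/w1c.png

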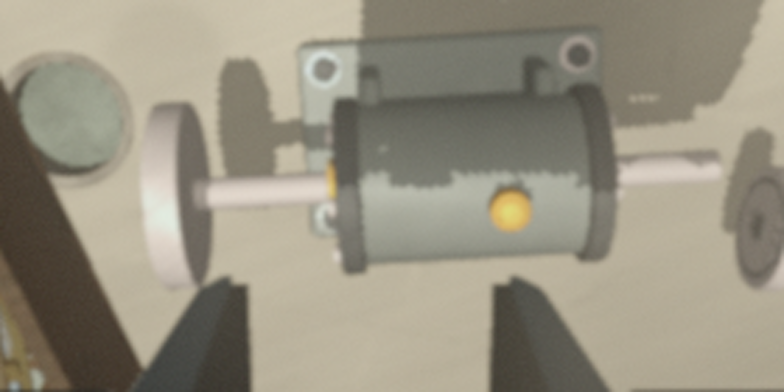

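The crop confirms it: the disc spans u 231 to 256 and v 206 to 273, and the shaft runs to a tail at (436.5,229). I'll fit the disc pose to these edges.

Run:
```python
from h import *
from scipy.optimize import least_squares
P=pose(); f=np.linspace(0,2*np.pi,181)
def pts(p):
    x,y,th=p; a=np.array([np.cos(th),np.sin(th),0]); n=np.array([-a[1],a[0],0]); c=np.array([x,y,90.])
    r=[[proj(P,c+s*7*a+40*(np.cos(k)*n+np.array([0,0,np.sin(k)]))) for k in f] for s in(-1,1)]
    return c,a,np.array(r)
def res(p):
    c,a,r=pts(p); q=r.reshape(-1,2)
    s1=proj(P,c+10*a); s2=proj(P,c+210*a)
    line=lambda u:s1[1]+(s2[1]-s1[1])*(u-s1[0])/(s2[0]-s1[0])
    return [q[:,0].min()-231,q[:,0].max()-255.7,q[:,1].min()-206.4,q[:,1].max()-272.9,line(300)-236.6,line(436)-229.4]
s=least_squares(res,[505,65,np.radians(117)]);x,y,th=s.x
print(s.x,np.degrees(th),s.fun)
a=np.array([np.cos(th),np.sin(th),0]);R,t=P
print("tool y angle",np.degrees(np.arctan2(R[1,1],R[0,1])))
print("shift tool", R.T@(np.array([x,y,130])-t), "barrel mouth s", [np.dot(bp(P,e,90)-[x,y,90],a) for e in[(300,204),(399,201)]])
```

```text
[517.32107229  54.73929641   2.05719676] 117.86869218386536 [-0.68722192  0.81457505 -0.61280546  0.44150743  0.08694034  0.13512269]
tool y angle 114.7036611709089
shift tool [-35.36366032 -80.6395591  198.95673046] barrel mouth s [np.float64(69.08260554279927), np.float64(183.91646051687295)]
```

```bash
python3 -m crank '0 -17 -36 45 0 0 -1.6;0 -17 -36 45 0 0 -1.6;0 0 0 0 0 0 0'
python3 - <<'E'
from h import *
P=pose();print(P[1],env.state()["time_s"])
cv2.imwrite("pics/w2.png",grab_frame("wrist"))
for n in ["spindle","disc_top"]:
    print(n,[([round(float(v)) for v in d["point"]],round(float(d["p"]),2)) for d in models.search_frame(n,"wrist")[:2]])
for c in [(517,55),(511,66)]:
  a=np.array([np.cos(2.05),np.sin(2.05),0]);C=np.array([*c,130.]);print([proj(P,C+s*7*a) for s in (-1,1)])
E
```

```text
time_s: 3.5
ee_pos: [512.5, 61.5, 235.1]
ee_rot: [179.8, -0.4, -152.2]
force: [-0.3, 0.2, 0.2]
gripper_width: 45.7
gripper_force: 0.0
[512.47942044  61.45307676 235.11801855] 3.5
spindle [([500, 63, 95], 0.64), ([426, 296, 74], 0.59)]
disc_top [([499, 64, 98], 0.91), ([422, 302, 69], 0.77)]
[array([293.21312632, 247.8780588 ]), array([310.64092744, 247.96385993])]
[array([308.80940833, 247.65566537]), array([326.23365053, 247.74152703])]
```

View pics/w2.png

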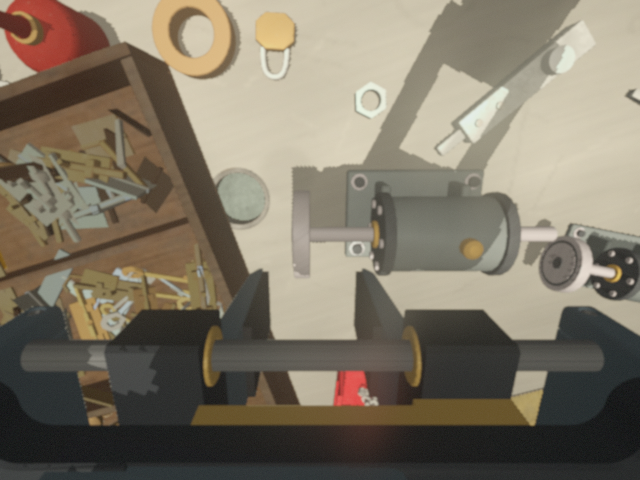

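Seen edge-on, the disc spans u 292–310 and v 192–278, agreeing with the fitted pose. I'll refit from this view and compute the approach.

Run:
```python
from h import *
from scipy.optimize import least_squares
P=pose(); f=np.linspace(0,2*np.pi,91)
def res(p):
    x,y,th=p; a=np.array([np.cos(th),np.sin(th),0]); n=np.array([-a[1],a[0],0]); c=np.array([x,y,90.])
    q=np.array([proj(P,c+s*7*a+40*(np.cos(k)*n+np.array([0,0,np.sin(k)]))) for k in f for s in(-1,1)])
    s1=proj(P,c+10*a); s2=proj(P,c+200*a)
    line=lambda u:s1[1]+(s2[1]-s1[1])*(u-s1[0])/(s2[0]-s1[0])
    return [q[:,0].min()-292,q[:,0].max()-310.5,q[:,1].min()-192,q[:,1].max()-278,line(340)-235,line(550)-233.5]
s=least_squares(res,[515,57,2.05]);x,y,th=s.x
R,t=P;print(s.x,np.degrees(th),s.fun,"tool y",np.degrees(np.arctan2(R[1,1],R[0,1])),R.T@(np.array([x,y,116])-t))
```

```text
[521.38572312  57.41169925   2.06591646] 118.36829415726959 [ 0.23405502 -0.28766397 -0.40031471  0.53587949 -0.07660796 -0.02549947] tool y 117.92420807758151 [ -4.13931539  -8.98907458 123.99350724]
```

```bash
python3 -m crank '0 -4 -8.5 40 0 0 -0.4;0 0 0 40 0 0 0;0 0 0 20 0 0 0;0 0 0 0 0 0 0;0 0 0 0 0 0 0'
python3 - <<'E'
from h import *
P=pose();print(P[1],env.state()["time_s"],env.state()["force"])
cv2.imwrite("pics/w3.png",grab_frame("wrist")[150:450,200:500])
E
```

```text
time_s: 4.28
ee_pos: [521.8, 57.9, 141.0]
ee_rot: [-179.9, 0.2, -151.6]
force: [-0.3, 0.2, 0.8]
gripper_width: 45.4
gripper_force: 0.0
[521.7610833   57.86056138 141.03674859] 4.275 [-0.25323322  0.16691838  0.77582197]
```

View pics/w3.png

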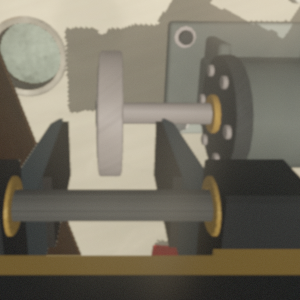

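The disc sits between the fingers: crop u 97–122, with finger inner faces at about 66 and 160. Lowering the last bit and closing gently.

```bash
python3 -m crank '0 0 -1 13 0 0 0;0 0 0 12 0 0 0;0 0 0 0 0 0 0' 12; python3 -m crank '0.5 0 0 0 0 0 0;0.6 0 0 0 0 0 0;1 0 0 0 0 0 0;1 0 0 0 0 0 0;1 0 0 0 0 0 0' 12
```

```text
time_s: 4.7
ee_pos: [520.2, 56.3, 112.5]
ee_rot: [179.9, -0.2, -151.7]
force: [-0.2, -0.1, 0.2]
gripper_width: 45.4
gripper_force: 0.0
time_s: 5.32
ee_pos: [521.5, 56.4, 114.2]
ee_rot: [-180.0, 0.1, -151.7]
force: [1.7, -0.4, 0.5]
gripper_width: 14.2
gripper_force: 12.0
```

```bash
cat > st.py <<'E'
from h import *
# mean over held time (camera calls advance 0.05 s): position and force along tool y
import sys
L=[]
for i in range(int(sys.argv[1])):
    s=env.state(); a=np.array([np.cos(np.radians(118.3)),np.sin(np.radians(118.3)),0]); L.append([np.dot(a,s["ee_pos"]),np.dot(a,s["force"])]); grab_frame("wrist")
print(s["time_s"],np.round(L,2).tolist(),"mean",np.mean(L,0).round(2))
E
python3 st.py 4; for i in 1; do python3 -m crank '1 0 1 0 0 0 0;1 0 1 0 0 0 0'; done; python3 st.py 2
```

```text
5.475 [[-197.59, -1.2], [-197.59, -0.72], [-197.6, -1.17], [-197.61, -1.26]] mean [-197.6    -1.09]
time_s: 5.78
ee_pos: [520.6, 58.0, 114.1]
ee_rot: [-180.0, 0.0, -151.7]
force: [2.7, -2.1, 2.1]
gripper_width: 14.2
gripper_force: 12.0
5.825 [[-195.75, -3.14], [-195.53, -2.76]] mean [-195.64   -2.95]
```

```bash
python3 -m crank '1 0 1 0 0 0 0;1 0 1 0 0 0 0'>/dev/null; python3 st.py 1;python3 -m crank '1 0 1 0 0 0 0'>/dev/null; python3 st.py 1;python3 -m crank '1 0 1 0 0 0 0'>/dev/null; python3 st.py 1
```

```text
6.125 [[-194.74, -7.49]] mean [-194.74   -7.49]
6.3 [[-194.62, -11.52]] mean [-194.62  -11.52]
6.475 [[-194.52, -13.41]] mean [-194.52  -13.41]
```

```bash
python3 -m crank '1 0 1 0 0 0 0'>/dev/null; python3 st.py 2
```

```text
6.7 [[-194.4, -16.46], [-194.41, -15.02]] mean [-194.41  -15.74]
```

```bash
python3 st.py 3; python3 -m crank '1 0 -1.5 0 0 0 0;1 0 -1.5 0 0 0 0;1 0 -1.5 0 0 0 0;1 0 -1.5 0 0 0 0;1 0 -1.5 0 0 0 0'; python3 st.py 2;python3 -m crank '1 0 -1 0 0 0 0;1 0 -1 0 0 0 0'>/dev/null; python3 st.py 1
```

```text
6.85 [[-194.42, -15.22], [-194.43, -14.71], [-194.4, -14.84]] mean [-194.42  -14.92]
time_s: 7.52
ee_pos: [520.9, 57.0, 113.8]
ee_rot: [179.9, -0.0, -151.7]
force: [0.5, 3.7, 0.8]
gripper_width: 14.3
gripper_force: 12.0
7.575 [[-196.74, 3.03], [-197.13, 2.29]] mean [-196.94    2.66]
7.875 [[-199.68, 2.55]] mean [-199.68    2.55]
```

```bash
for i in 1; do python3 -m crank '1 0 -1 0 0 0 0;1 0 -1 0 0 0 0'>/dev/null; done; python3 st.py 1; python3 -m crank '1 0 -1 0 0 0 0;1 0 -1 0 0 0 0'>/dev/null;python3 st.py 1
```

```text
8.175 [[-201.93, 2.43]] mean [-201.93    2.43]
8.475 [[-203.93, 2.78]] mean [-203.93    2.78]
```

```bash
python3 -m crank '1 0 -1 0 0 0 0'>/dev/null; python3 st.py 1; python3 -m crank '1 0 -1 0 0 0 0'>/dev/null;python3 st.py 1
```

```text
8.65 [[-204.92, 1.92]] mean [-204.92    1.92]
8.825 [[-205.89, 2.29]] mean [-205.89    2.29]
```

```bash
python3 -m crank '1 0 -1 0 0 0 0;1 0 -1 0 0 0 0'>/dev/null; python3 st.py 1; python3 -m crank '1 0 -1 0 0 0 0'>/dev/null;python3 st.py 1
```

```text
9.125 [[-207.93, 2.66]] mean [-207.93    2.66]
9.3 [[-208.63, 5.13]] mean [-208.63    5.13]
```

```bash
python3 -m crank '1 0 -1 0 0 0 0'>/dev/null; python3 st.py 1; python3 -m crank '1 0 -1 0 0 0 0'>/dev/null;python3 st.py 1
```

```text
9.475 [[-208.73, 8.29]] mean [-208.73    8.29]
9.65 [[-208.85, 9.6]] mean [-208.85    9.6 ]
```

```bash
python3 -m crank '1 0 -1 0 0 0 0;1 0 -0.8 0 0 0 0;1 0 0 0 0 0 0;1 0 0 0 0 0 0'; python3 st.py 3
```

```text
time_s: 10.2
ee_pos: [526.2, 45.9, 113.2]
ee_rot: [179.6, -0.1, -151.8]
force: [-2.8, 13.5, -1.1]
gripper_width: 14.2
gripper_force: 12.0
10.3 [[-209.02, 13.21], [-209.04, 13.08], [-209.02, 13.58]] mean [-209.03   13.29]
```

```bash
python3 -m crank '1 0 1.5 0 0 0 0;1 0 1.5 0 0 0 0;1 0 1.5 0 0 0 0;1 0 1.5 0 0 0 0;1 0 1.5 0 0 0 0;1 0 1 0 0 0 0;1 0 0 0 0 0 0'>/dev/null; python3 st.py 3
```

```text
11.325 [[-204.49, -2.81], [-204.45, -2.16], [-204.42, -1.87]] mean [-204.45   -2.28]
```

```bash
python3 -m crank '1 0 1.3 0 0 0 0;1 0 1.3 0 0 0 0;1 0 0 0 0 0 0;1 0 0 0 0 0 0'>/dev/null; python3 st.py 3
```

```text
11.975 [[-201.39, -1.59], [-201.41, -0.61], [-201.41, -0.66]] mean [-201.4    -0.95]
```

```bash
python3 -m crank '0.6 0 0 0 0 0 0;0.3 0 0 0 0 0 0;0 0 0 0 0 0 0;0 0 0 0 0 0 0'; python3 -m crank '0 0 0 -20 0 0 0;0 0 0 -40 0 0 0;0 0 0 -40 0 0 0;0 0 0 0 0 0 0;0 0 0 0 0 0 0'
python3 - <<'E'
from h import *
cv2.imwrite("pics/w4.png",grab_frame("wrist")[150:450,200:500])
E
```

```text
time_s: 12.52
ee_pos: [522.9, 52.8, 113.8]
ee_rot: [180.0, -0.0, -151.6]
force: [-0.3, 0.1, 0.0]
gripper_width: 44.4
gripper_force: 0.0
time_s: 13.15
ee_pos: [522.5, 52.7, 213.3]
ee_rot: [180.0, -0.1, -151.7]
force: [0.1, -0.1, -0.2]
gripper_width: 45.8
gripper_force: 0.0
```

View pics/w4.png

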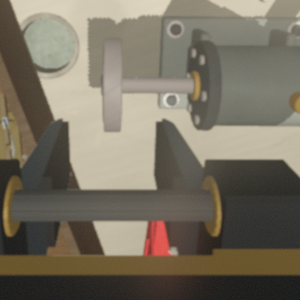

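The disc is free, at crop (112,85), midway between the raised fingers, and nothing is in contact. Handing in.

```bash
python3 -c "
from workcell import env
print(env.job_done())"
```

```text
the job is handed in; nothing more can be done
None
```

I felt both stops at about 13–15 N at the wrist, with about 14.6 mm of float between them. I left the spindle about 0.3 mm from the middle, let go with the gripper clear, and handed the job in; no verdict was shown.

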